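# Find the socket for the grinding jar's nut

### The arm

A 6-joint arm with a two-finger parallel gripper is mounted at the origin on the work surface. World frame = base frame: x ahead of the robot, y to its left, z up, the work surface at z = 0. Lengths are in mm, angles in rad, forces in N, time in s.
With the tool pointing down it reaches from about 350 to 975 mm from the base axis. Payload 7.1 kg.
Tool frame: the origin (TCP) lies midway between the tips of the shut fingers; the grasp point (between the pads) lies 19 mm behind it (ctrl.grasp_offset is the distance from the TCP to the grasp point, in mm); z points along the fingers, y is the line along which they close (so a half turn about z gives the same grasp; the last joint's range is limited). The gripper opens to 88 mm and grips with 3 to 60 N. Pads are 20 mm wide; open, the fingers measure 115 mm over their backs; the gripper's body (75 mm by 178 mm) begins 61 mm behind the grasp point.
Start: joints at [1.11, 0.423, 1.63, -0, 1.089, -0.019], TCP at [267.197, 564.987, 222.675] pointing down, gripper open.
Joint ranges: [-3, 3], [-0.9, 2.11], [0.09, 2.58], [-1.31, 4.45], [0.11, 2.69], [-2.54, 2.54]. Speed limits (rad/s): [2.39, 2.39, 3.01, 3.14, 3.14, 3.14].

### API

Orientations are given as a rotation vector (axis times angle).
In Python, from workcell import ctrl gives the robot as it stands. The module is installed in compiled form; this text tells all that it offers.
- The arm moves only by the tool servo_tool, never from a script. Its argument "rows" is a list of rows, each a list of 7 numbers: the turn, a rotation vector about the tool's x, y, z as a fraction of full scale, then the shift along the tool's x, y, z as a fraction of full scale, then the finger opening in mm, from 0 to 87.8. A call has 1 to 10 rows; each row is the pose to reach, as a shift and turn from the pose commanded when the call began, along the tool's axes at that moment; what a row does not reach only later rows make up. Full scale, the value 1, is 20 cm for a shift and 1.5 rad for a turn. A row lasts 1/8 s, in which the tool goes at most 62.5 mm and 10.7 degrees, less where a joint would pass 70% of its speed; a pose out of reach is approached as far as the arm can. A call with a number of a shift or a turn outside -1 to 1 is refused whole. A call with a gripper value outside its range is refused whole. The fingers move at their own pace and stop on an object; the grip force is fixed at half the most. Time passes only in rows, so rows that repeat a pose let the fingers close. It gives the time, the measured TCP pose, the force, the opening and the grip force at its end, in the units of the state.
- ctrl.get_obs(): the state, without advancing time (a new reading comes with each control period).
- ctrl.get_image(name): name is "scene" or "top" or "wrist"; returns (picture, depth): 480x640x3 uint8, red, green, blue; 480x640 float32, mm along the optical axis (not along the pixel's ray), 0 where there is no reading.
- ctrl.camera_info(name): a dict with "intrinsics" (3x3 intrinsics, pixels), "k1" (the pictures are not rectified: a ray, as slopes to the right and down, at radius r is drawn at 1 + k1 r^2 times it, then the intrinsics apply), "R" (3x3) and "t" (3): a world point X has camera coordinates R X + t. Camera axes: x right, y down, z forward; pixel columns grow to the right and rows downward; lengths in mm; the calibration is good to about 2 mm. A picture is of the moment at which its call begins: read the wrist's pose just before it. camera_info takes no time and is no camera call; for the wrist camera it gives the pose at the moment of the call.
- ctrl.close_job(): hands the job in; it is judged then, once.
The state is a dict: "t": time; "qpos": joint angles; "qvel": joint speeds; "joint_torque": joint torques, N m; "ee_pos": TCP position; "orientation": TCP orientation; "ft_force": force on the tool from outside, world axes, zero at the start; "moment": the same for the moment, N m; "width": finger opening in mm; "grasp_force": force on a finger pad.
Only numpy, scipy, OpenCV 4.12 (cv2) and the standard library are available. Lean on these libraries where they do the work, as an engineer would, in place of code of your own. Each camera call takes 0.05 s, during which the arm holds its last target. There are 200 camera calls.

### The job

Find which of the three hand sockets on the rubber mat fits the hex nut in the lid of the grinding jar standing on the mill, trying them on the nut as needed, and stand any that do not fit back upright on the mat. Finish while still holding the fitting socket by its grip, upright and fully home on that nut: do not let go. Leave everything else on the bench where it is.

Things in the scene. Friction and masses are not known exactly. Their poses are not given: they have to be found in the camera images.
- socket_a: Loose hand socket, 71 mm tall, upright, mouth down, 110-280 g. Origin: centre of the mouth (underside). 0-24 mm: steel, outer diameter 34 mm, hex hole 24 mm across flats and 18 deep, 2 mm wider than the nut it is for; own x passes through the middle of a flat. 24-68 mm: blue grip block, 30 mm along own x, 24 mm along own y (grip across y).
- socket_b: Loose hand socket, 71 mm tall, upright, mouth down, 110-280 g. Origin: centre of the mouth (underside). 0-24 mm: steel, outer diameter 41 mm, hex hole 30 mm across flats and 18 deep, 2 mm wider than the nut it is for; own x passes through the middle of a flat. 24-68 mm: blue grip block, 30 mm along own x, 24 mm along own y (grip across y).
- socket_c: Loose hand socket, 71 mm tall, upright, mouth down, 110-280 g. Origin: centre of the mouth (underside). 0-24 mm: steel, outer diameter 27 mm, hex hole 18 mm across flats and 18 deep, 2 mm wider than the nut it is for; own x passes through the middle of a flat. 24-68 mm: blue grip block, 30 mm along own x, 24 mm along own y (grip across y).
- jar_p: Immovable steel grinding jar, 84 mm diameter, 60 tall. Origin: centre of underside. In the lid, on the axis: round recess, rim 60 and floor 45 mm above origin, holding a brass hex nut 10 mm tall that does not turn, 16, 22 or 28 mm across flats (the three differ, not told which); own x passes through the middle of a flat. One jar is on the mill, two in the white rack.
- jar_q: Immovable steel grinding jar, 84 mm diameter, 60 tall. Origin: centre of underside. In the lid, on the axis: round recess, rim 60 and floor 45 mm above origin, holding a brass hex nut 10 mm tall that does not turn, 16, 22 or 28 mm across flats (the three differ, not told which); own x passes through the middle of a flat. One jar is on the mill, two in the white rack.
- jar_r: Immovable steel grinding jar, 84 mm diameter, 60 tall. Origin: centre of underside. In the lid, on the axis: round recess, rim 60 and floor 45 mm above origin, holding a brass hex nut 10 mm tall that does not turn, 16, 22 or 28 mm across flats (the three differ, not told which); own x passes through the middle of a flat. One jar is on the mill, two in the white rack.
- mill_seat (a point): Seat centre on top of the mill (fixed white box 200 x 200 x 90 mm, blue panel), 90 mm above the table: the origin of the jar on the mill. A socket goes on with yaw equal to the jar's plus any multiple of 60 degrees, 1 mm play all round. Too small stops on the nut, mouth 52-55 mm above the seat; too large on the recess rim, 60 mm; the fitting one reaches the floor, 45 mm.
- mat: Black rubber mat, 130 (own x) x 310 (own y) x 3 mm, fixed on the table; the three sockets stand on it, spaced about 105 mm along own y. Origin: centre of its underside.
- sample_1: Lidded sample jar, 64 mm diameter, 85 mm tall, in the white tray; loose bystander, leave it alone. Origin: centre of its underside.
- sample_2: Lidded sample jar, 64 mm diameter, 100 mm tall, in the white tray; loose bystander, leave it alone. Origin: centre of its underside.
- sample_3: Lidded sample jar, 60 mm diameter, 75 mm tall, in the white tray; loose bystander, leave it alone. Origin: centre of its underside.
- sample_4: Small red-lidded sample jar, 58 mm diameter, 75 mm tall, beyond the mill and mat; loose bystander, leave it alone. Origin: centre of its underside.
- amber_bottle: Amber glass bottle, 90 mm diameter, 210 mm tall, to the left; loose bystander, leave it alone. Origin: centre of its underside.
- wash_bottle: White bottle with blue cap, 70 mm diameter, 150 mm tall, to the left; loose bystander, leave it alone. Origin: centre of its underside.
- sieve: Steel sieve ring, 120 mm diameter, 45 mm tall, behind the mill; loose bystander, leave it alone. Origin: centre of its underside.
- wrench: Wrench lying on the table, just in front of the robot; loose bystander, leave it alone. Origin: at its underside.
Things that resemble listed ones, but are neither listed nor needed, are in the scene too. Leave any orange or yellow look-alike of the socket_a alone.

How it is judged:
By the outcome, as a careful person would: the job done as asked, in the order asked, and still so for the second after the job is handed in, while the arm keeps its last pose, push and grip.
It also fails if it takes over 72 s, if anything falls off the work surface, if the arm or the gripper's body presses on something with over 40 N, if the wrist force passes 120 N, or if a joint passes its speed limit or range.

## Working session

There is one attempt and no reset: what is moved stays moved. The work goes in short steps, Python scripts to look and compute and a tool call to move; the robot and the scene stay as the last step left them, time stands still between calls to the robot, and variables do not carry over. Pictures are saved under pics/ and viewed, at most 10 in all, crops included, and the job is handed in when it is done.

Besides the shell and the picture viewer there is one more tool, called as name(argument=value, ...), one argument or row to a line, values as JSON. servo_tool: Moves the arm, as the interface text tells. Its arguments: {"type":"object","properties":{"rows":{"type":"array","items":{"type":"array","items":{"type":"number"}}}},"required":["rows"]}

```bash
mkdir -p pics
cat > h.py <<'E'
import numpy as np,cv2
from workcell import ctrl
from scipy.spatial.transform import Rotation as Ro
def grab(n,f=None):
    ci=ctrl.camera_info(n); im,d=ctrl.get_image(n)
    if f: cv2.imwrite('pics/'+f,im[:,:,::-1])
    return im,d,ci
def cloud(d,ci):
    K=np.array(ci['intrinsics'],float);k1=ci['k1']
    v,u=np.mgrid[:d.shape[0],:d.shape[1]]
    x=(u-K[0,2])/K[0,0];y=(v-K[1,2])/K[1,1]
    rd=np.hypot(x,y);r=rd.copy()
    for _ in range(8): r=rd/(1+k1*r*r)
    s=1/(1+k1*r*r)
    P=np.stack([x*s*d,y*s*d,d],-1)
    W=(P-np.array(ci['t']))@np.array(ci['R'])
    W[d==0]=np.nan
    return W
E
python3 - <<'E'
from h import *
for n in('top','scene'):
    im,d,ci=grab(n,n+'.png'); np.savez(n+'.npz',im=im,d=d,W=cloud(d,ci))
    print(n,ci)
print(ctrl.get_obs())
E
```

```text
top {'intrinsics': array([[528.02871486,   0.        , 317.92140205],
       [  0.        , 528.02871486, 243.19891202],
       [  0.        ,   0.        ,   1.        ]]), 'k1': -0.03617191003386055, 'R': array([[-0.02106953, -0.99966409, -0.01509242],
       [-0.99544688,  0.02237948, -0.09265353],
       [ 0.09296016,  0.01307153, -0.99558402]]), 't': array([  85.68339332,  536.15691633, 1441.41470856])}
scene {'intrinsics': array([[616.41307264,   0.        , 322.00563629],
       [  0.        , 616.41307264, 239.66226941],
       [  0.        ,   0.        ,   1.        ]]), 'k1': -0.03197585428833563, 'R': array([[-0.38611338,  0.92233514,  0.01464051],
       [ 0.73781126,  0.31831531, -0.59523937],
       [-0.55367049, -0.21902795, -0.80341505]]), 't': array([ 157.16384648, -366.56844606, 1622.16885644])}
{'t': 0.1, 'qpos': array([ 1.11003873e+00,  4.23754195e-01,  1.63062733e+00, -6.15637862e-07,
        1.08860269e+00, -1.89987416e-02]), 'qvel': array([ 0.00078868,  0.0007333 , -0.00136353,  0.0001425 , -0.00108864,
       -0.00077747]), 'joint_torque': array([-5.53307327e-04, -5.45612633e+01, -2.74322605e+01,  6.44558645e-02,
        1.88161817e-02, -2.59599881e-05]), 'ee_pos': array([266.95360108, 564.55077054, 221.98041434]), 'orientation': array([-6.88211617e-01, -3.06494548e+00,  2.12325340e-03]), 'ft_force': array([0.42571082, 0.04442516, 0.27213495]), 'moment': array([-0.01815079, -0.06433896, -0.02059087]), 'grasp_force': 0.0, 'width': 87.9177530096078}
```

View pics/top.png

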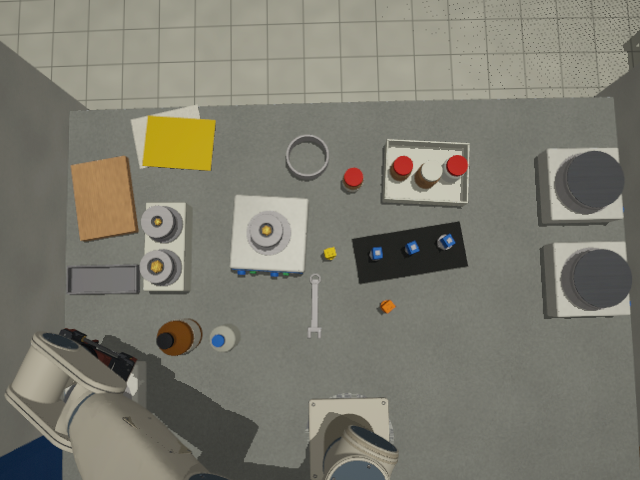

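View pics/scene.png

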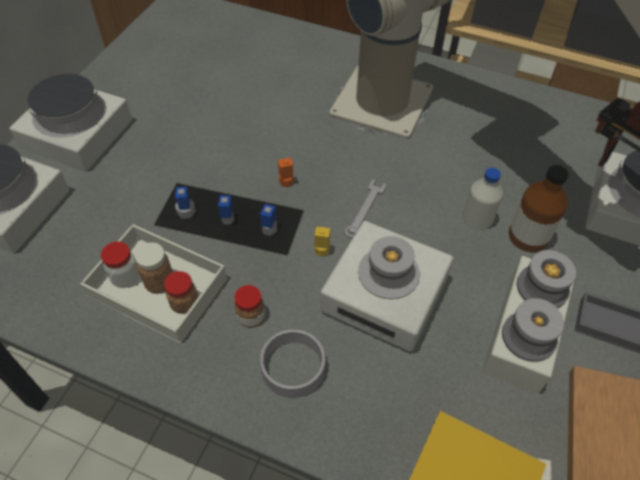

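The top view shows the mill nut at about (267,230), the rack nuts at (158,222) and (157,267), and the blue sockets at (377,253), (412,247) and (447,241). The right-hand socket has the widest base. The yellow (330,254) and orange (387,306) blocks are decoys.

Run:
```python
from h import *
z=np.load('top.npz');im=z['im'];W=z['W'];h=cv2.cvtColor(im,cv2.COLOR_RGB2HSV)
H,S,V=[h[...,i].astype(int) for i in range(3)]
def rep(n,m,zlo,zhi):
    q=m&(W[...,2]>zlo)&(W[...,2]<zhi)
    k,l,st,c=cv2.connectedComponentsWithStats(q.astype(np.uint8))
    for i in range(1,k):
        if st[i,4]>15:
            P=W[l==i]; r=cv2.minAreaRect(P[:,:2].astype(np.float32))
            print(n,c[i].round(),st[i,4],np.median(P,0).round(1),(P.min(0)/2+P.max(0)/2).round(1),np.round(r[1],1),round(r[2],1))
rep('blue',(H>100)&(H<130)&(S>130)&(V>70),40,110)
rep('brass',(H>12)&(H<32)&(S>110)&(V>90),100,175)
# jar/plateau
rep('jarrim',(S<60),138,160)
rep('mill',(S<60),83,97)
c=np.hstack([cv2.resize(im[y-20:y+20,x-20:x+20,::-1],(260,260),interpolation=cv2.INTER_CUBIC) for x,y in[(267,230),(158,222),(157,267)]])
c2=np.hstack([cv2.resize(im[y-20:y+20,x-20:x+20,::-1],(260,260),interpolation=cv2.INTER_CUBIC) for x,y in[(377,253),(412,247),(447,241)]])
cv2.imwrite('pics/crop.png',np.vstack([c,c2]))
```

```text
blue [447. 241.] 94 [ 531.4 -272.8   70.6] [ 533.8 -276.7   59.2] [28.9 25.8] 27.9
blue [412. 248.] 86 [ 514.8 -175.7   70.9] [ 517.7 -180.3   61.4] [29.9 24.5] 20.5
blue [376. 253.] 70 [501.7 -81.7  71.4] [504.7 -83.6  70.1] [29.5 24.7] 3.2
blue [241. 272.] 33 [461.1 282.9  60. ] [462.1 283.7  60.6] [17.4 13.9] 80.3
blue [274. 273.] 39 [456.3 193.8  59.4] [454.9 195.7  63.8] [18.9 12.9] 89.5
brass [158. 221.] 36 [593.3 485.5 144.8] [594.3 485.5 145.3] [16.9 15.6] 76.6
brass [266. 230.] 66 [563.6 204.7 145. ] [563.8 205.1 142.9] [21.1 20.3] 1.8
brass [156. 266.] 110 [477.4 487.7 144.7] [477.7 488.3 141.3] [29.5 30.5] 20.0
brass [177. 336.] 567 [305.3 428.  148.5] [293.1 444.6 149.4] [84.6 70.5] 28.9
jarrim [157. 222.] 775 [591.6 485.5 150.9] [592.3 485.4 149. ] [84.4 81.2] 86.3
jarrim [266. 230.] 702 [563.4 204.9 150.7] [563.2 204.7 148.9] [81.4 82.6] 89.9
jarrim [156. 266.] 675 [475.6 487.  150.4] [474.9 488.6 148.5] [83.1 83.4] 33.6
jarrim [335. 433.] 56 [ 59.3  39.9 147.8] [ 46.6  37.6 148.8] [12.5 78.8] 39.5
mill [566. 180.] 20 [ 689.7 -597.7   90.1] [ 688.1 -598.1   88.7] [ 7.2 37.6] 89.0
mill [577. 199.] 34 [ 631.3 -623.1   88.6] [ 640.  -625.    88.4] [66.7 11. ] 46.5
mill [269. 234.] 3811 [555.4 196.8  86.9] [563.6 203.3  90. ] [196.8 199.1] 85.5
mill [152. 204.] 31 [648.2 522.7  85.3] [646.6 515.7  86.3] [11.1 41.8] 1.3
mill [170. 250.] 1070 [531.6 458.9  87.8] [533.3 486.1  90. ] [109.4 235. ] 88.6
mill [575. 267.] 39 [ 450.8 -603.4   88.9] [ 453.3 -611.3   89.4] [ 9.9 65. ] 62.4
mill [578. 292.] 36 [ 388.5 -609.7   87.7] [ 388.4 -614.8   89.2] [71.4  9.4] 31.1
mill [192. 333.] 44 [302.9 407.   90.6] [297.2 415.1  90.2] [79.1 24.1] 7.1
mill [230. 334.] 57 [303.2 304.4  92.5] [290.3 314.5  90. ] [64.5 25.9] 26.9
mill [351. 421.] 21 [70.1 -2.7 88.8] [69.2 -2.5 90.8] [46.3  4.9] 87.0
mill [333. 427.] 19 [55.5 44.1 88.8] [51.2 44.3 89.3] [ 5.2 48. ] 39.8
```

View pics/crop.png

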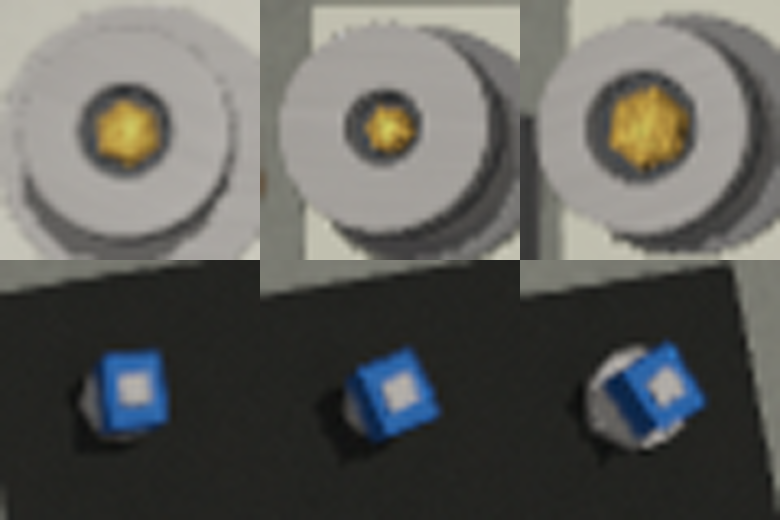

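The mill nut at (267,230) measures about 21 mm, between the 16 and 29 mm rack nuts, so it is the 22 mm one and socket_a should fit. The left or middle socket could be socket_a, so I'll check with the wrist camera.

```bash
cat >> h.py <<'E'
def to(target,yaw=None,z=None):
    """rows numbers for going to world target TCP with tool-y... yaw = world angle of tool x axis"""
    o=ctrl.get_obs(); R=Ro.from_rotvec(o['orientation']).as_matrix()
    s=R.T@(np.array(target)-o['ee_pos'])/200
    out=dict(shift=s.round(4))
    if yaw is not None:
        # closing line equivalent mod pi
        Rd=np.array([[np.cos(yaw),np.sin(yaw),0],[np.sin(yaw),-np.cos(yaw),0],[0,0,-1]])
        out['turn']=(Ro.from_matrix(R.T@Rd).as_rotvec()/1.5).round(4)
    out['toolx_deg']=round(np.degrees(np.arctan2(R[1,0],R[0,0])),2);out['q6']=o['qpos'][5].round(3)
    return out
E
python3 - <<'E'
from h import *
o=ctrl.get_obs();R=Ro.from_rotvec(o['orientation']).as_matrix();print(R.round(3))
ci=ctrl.camera_info('wrist');C=-ci['R'].T@ci['t'];print('cam in tool',(R.T@(C-o['ee_pos'])).round(1),'axes',(R.T@ci['R'].T).round(3),ci['intrinsics'][0,0])
print(to([563,205,350]))
E
```

```text
[[-0.904  0.428 -0.001]
 [ 0.428  0.904 -0.001]
 [ 0.    -0.001 -1.   ]]
cam in tool [  73.3   -0.2 -161.9] axes [[ 0.    -0.962 -0.274]
 [ 1.     0.    -0.   ]
 [ 0.    -0.274  0.962]] 389.66245879331217
{'shift': array([-2.1067, -0.9932, -0.6388]), 'toolx_deg': np.float64(154.69), 'q6': np.float64(-0.019)}
```

servo_tool(
  rows=[
    [0,0,0,0,0,-0.4,60],
    [0,0,0,0,0,-0.4,60],
    [0,0,0,-0.3,-0.14,-0.4,60],
    [0,0,0,-0.6,-0.28,-0.4,60],
    [0,0,0,-0.9,-0.43,-0.4,60],
    [0,0,0,-1,-0.47,-0.4,60],
    [0,0,0,-1,-0.47,-0.4,60],
  ],
)

```text
t: 0.98
ee_pos: [408.8, 392.6, 302.1]
orientation: [-0.694, -3.064, 0.002]
ft_force: [-0.7, 0.1, 0.0]
width: 60.0
grasp_force: 0.0
```

servo_tool(
  rows=[
    [0,0,0,-0.3,-0.14,0,60],
    [0,0,0,-0.6,-0.28,0,60],
    [0,0,0,-0.9,-0.42,0,60],
    [0,0,0,-1,-0.5,0,60],
    [0,0,0,-1,-0.5,0.2,60],
    [0,0,0,-1,-0.5,0.2,60],
    [0,0,0,-1,-0.5,0.2,60],
    [0,0,0,-1,-0.5,0.2,60],
  ],
)

```text
t: 1.98
ee_pos: [546.2, 219.7, 264.1]
orientation: [0.686, 3.064, 0.002]
ft_force: [1.1, -0.3, -0.7]
width: 60.0
grasp_force: 0.0
```

Run:
```python
from h import *
o=ctrl.get_obs();print(o['t'],o['ee_pos'],o['qvel'].round(3))
im,d,ci=grab('wrist','w1.png');np.savez('w1.npz',im=im,d=d,W=cloud(d,ci))
W=cloud(d,ci)
h=cv2.cvtColor(im,cv2.COLOR_RGB2HSV);H,S,V=[h[...,i].astype(int) for i in range(3)]
m=(H>12)&(H<32)&(S>110)&(V>90)&(W[...,2]>135)&(W[...,2]<152)&(np.hypot(W[...,0]-563,W[...,1]-205)<25)
P=W[m];print(m.sum(),np.median(P,0),(P.min(0)+P.max(0))/2)
th=np.radians(np.arange(0,60,1))
ex=[sum((lambda p:np.percentile(p,99)-np.percentile(p,1))(P[:,:2]@[np.cos(t+k),np.sin(t+k)]) for k in(0,np.pi/3,2*np.pi/3))/3 for t in th]
print('flat dir',np.argmin(ex),min(ex),np.argmax(ex),max(ex))
r=(abs(W[...,2]-150)<2)&(np.hypot(W[...,0]-563,W[...,1]-205)<46)
u8=r.astype(np.uint8)
c,_=cv2.findContours(u8,cv2.RETR_CCOMP,cv2.CHAIN_APPROX_NONE)
for k in c:
    if len(k)>40:
        q=np.array([W[y,x,:2] for x,y in k[:,0]]);q=q[~np.isnan(q[:,0])].astype(np.float32)
        A=np.c_[2*q,np.ones(len(q))];s=np.linalg.lstsq(A,(q**2).sum(1),rcond=None)[0];print('circ',s[:2],np.sqrt(s[2]+s[0]**2+s[1]**2),len(q))
```

```text
1.975 [546.21943563 219.72428993 264.10767844] [-0.003 -0.004  0.002 -0.001 -0.005 -0.001]
637 [561.22566161 203.81146469 144.49766969] [563.5471735  202.68928874 141.23090371]
flat dir 37 21.08958323147395 6 22.298692316343733
circ [563.36397808 202.57332903] 41.12389775146413 318
circ [563.50463824 202.53622853] 19.075293634463772 145
```

View pics/w1.png

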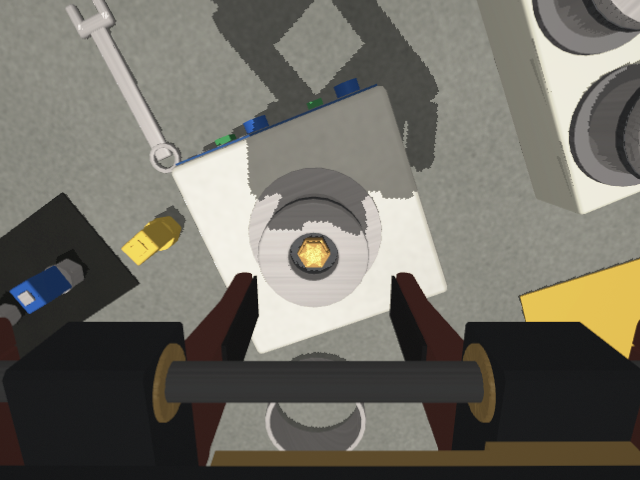

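The nut is 22 mm across flats, with its centre at about pixel (314,254), or world (563.4, 202.6). Next I'll look at the sockets.

servo_tool(
  rows=[
    [0,0,0,-0.11,-0.3,0,60],
    [0,0,0,-0.21,-0.6,0,60],
    [0,0,0,-0.32,-0.9,0,60],
    [0,0,0,-0.35,-1,0,60],
    [0,0,0,-0.35,-1,0,60],
  ],
)

```text
t: 2.65
ee_pos: [523.8, 6.7, 263.7]
orientation: [0.692, 3.063, 0.001]
ft_force: [-0.4, -0.1, -0.3]
width: 59.9
grasp_force: 0.0
```

servo_tool(
  rows=[
    [0,0,0,-0.11,-0.3,0,60],
    [0,0,0,-0.22,-0.6,0.1,60],
    [0,0,0,-0.24,-0.66,0.2,60],
    [0,0,0,-0.24,-0.66,0.2,60],
    [0,0,0,-0.24,-0.66,0.2,60],
  ],
)

```text
t: 3.28
ee_pos: [511.4, -130.7, 223.5]
orientation: [0.686, 3.065, 0.001]
ft_force: [0.8, 1.1, -0.4]
width: 60.4
grasp_force: 0.0
```

```bash
cat > s.py <<'E'
from h import *
import sys
def run(f):
    o=ctrl.get_obs();print(o['t'],o['ee_pos'])
    im,d,ci=grab('wrist',f);W=cloud(d,ci)
    h=cv2.cvtColor(im,cv2.COLOR_RGB2HSV);H,S,V=[h[...,i].astype(int) for i in range(3)]
    m=(H>100)&(H<130)&(S>130)&(V>50)&(W[...,2]>10)&(W[...,2]<85)
    m2=cv2.dilate(m.astype(np.uint8),np.ones((5,5)))
    k,l,st,c=cv2.connectedComponentsWithStats(m2)
    for i in range(1,k):
        if st[i,4]<150: continue
        P=W[(l==i)&m]; T=P[P[:,2]>np.percentile(P[:,2],95)-4]
        ct=cv2.minAreaRect(T[:,:2].astype(np.float32));cb=cv2.minAreaRect(P[:,:2].astype(np.float32))
        # steel: points around with z 5..26, not blue
        cc=np.array(ct[0]);q=(~m)&(W[...,2]>8)&(W[...,2]<28)&(np.hypot(W[...,0]-cc[0],W[...,1]-cc[1])<30)
        s=W[q];rr=np.hypot(s[:,0]-cc[0],s[:,1]-cc[1])
        print(c[i].round(),len(P),'top',np.round(ct[0],1),np.round(ct[1],1),round(ct[2],1),'all',np.round(cb[0],1),np.round(cb[1],1),round(cb[2],1),'z',T[:,2].max().round(1),'steel',q.sum(),np.percentile(rr,[50,90]).round(1) if len(rr) else '')
run(sys.argv[1])
E
python3 s.py w2.png
python3 - <<'E'
from h import *
z=np.load('w1.npz');im=z['im'];W=z['W']
h=cv2.cvtColor(im,cv2.COLOR_RGB2HSV);H,S,V=[h[...,i].astype(int) for i in range(3)]
m=(H>12)&(H<32)&(S>110)&(V>90)&(np.hypot(W[...,0]-563.4,W[...,1]-202.6)<25)&(W[...,2]>130)
# wide window, hexagon IoU in xy
win=(np.hypot(W[...,0]-563.4,W[...,1]-202.6)<20)
X=W[win][:,:2];M=m[win];best=[]
for t in range(0,60,2):
  a=np.radians(t+60*np.arange(3));N=np.c_[np.cos(a),np.sin(a)]
  for cx in np.arange(561.5,566,.5):
    for cy in np.arange(200.5,205,.5):
      I=(abs((X-[cx,cy])@N.T)<11).all(1)
      best.append(((I&M).sum()/(I|M).sum(),t,cx,cy))
best.sort(reverse=True);print(best[:8])
E
```

```text
3.275 [ 511.40144493 -130.7426574   223.49748003]
[586.  11.] 104 top [456.  119.9] [9.2 1.5] 85.9 all [455.9 119.5] [9.9 1.6] 86.7 z 75.6 steel 324 [17.1 28. ]
[367. 182.] 944 top [504.3 -87.4] [30.  23.7] 4.4 all [504.2 -86.1] [30.1 26.4] 4.4 z 72.9 steel 164 [16.  16.8]
[273. 241.] 1132 top [ 517.  -183.8] [29.6 23.7] 21.1 all [ 517.  -183.7] [29.7 24. ] 21.4 z 72.8 steel 92 [12.6 13.1]
[188. 298.] 1279 top [ 533.1 -280.5] [30.  24.2] 29.2 all [ 533.1 -280.4] [30.  24.4] 29.1 z 73.4 steel 588 [18.4 19.9]
[(np.float64(0.828042328042328), 34, np.float64(563.5), np.float64(202.5)), (np.float64(0.8249336870026526), 36, np.float64(563.5), np.float64(202.5)), (np.float64(0.8248663101604278), 32, np.float64(563.5), np.float64(202.5)), (np.float64(0.8222811671087533), 32, np.float64(563.5), np.float64(203.0)), (np.float64(0.8218085106382979), 36, np.float64(563.5), np.float64(203.0)), (np.float64(0.8204787234042553), 38, np.float64(563.5), np.float64(203.0)), (np.float64(0.8198675496688742), 34, np.float64(563.5), np.float64(203.0)), (np.float64(0.8132450331125828), 40, np.float64(563.5), np.float64(203.0))]
```

View pics/w2.png

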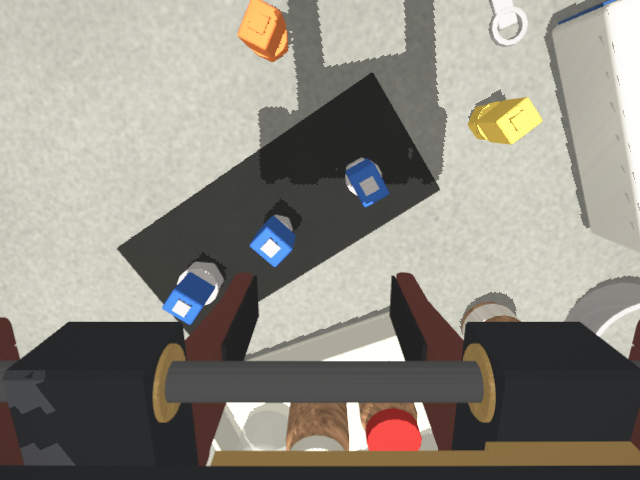

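Steel radii: the left socket is about 17 mm (socket_a), the middle 13.5 mm (c) and the right 20.5 mm (b). Socket_a, at pixel (367,182), is the one to take, at world (504.3,-87) with yaw about 4.4°. I'll hover above it and refine.

servo_tool(
  rows=[
    [0,0,-0.12,0.06,0.09,0.15,50],
    [0,0,-0.24,0.126,0.183,0.37,50],
    [0,0,-0.346,0.126,0.183,0.37,50],
    [0,0,-0.346,0.126,0.183,0.37,50],
    [0,0,-0.346,0.126,0.183,0.37,50],
  ],
)

```text
t: 3.95
ee_pos: [504.4, -87.7, 149.7]
orientation: [-0.118, 3.137, -0.001]
ft_force: [-0.6, 1.0, -0.0]
width: 50.0
grasp_force: 0.0
```

```bash
python3 s.py w3.png; python3 -c "
from h import *
print(to([504.3,-87,35],np.radians(184.4)))"
```

```text
3.95 [504.44601336 -87.69955982 149.68855642]
[619. 183.] 124 top [455.5 115.3] [2.4 2. ] 88.0 all [455.7 117.9] [7.6 2.1] 85.0 z 58.8 steel 557 [17.3 27.5]
[326. 234.] 1620 top [504.2 -87.4] [29.9 23.6] 4.9 all [504.1 -87.3] [30.  23.7] 4.2 z 73.0 steel 275 [16.  16.6]
[187. 241.] 2269 top [ 517.2 -183.8] [30.1 24.3] 21.1 all [ 517.1 -183.6] [30.3 24.6] 21.4 z 73.0 steel 223 [12.6 13.3]
[ 50. 252.] 2813 top [ 532.8 -279.9] [29.9 24.5] 28.8 all [ 532.8 -279.7] [29.8 24.9] 29.1 z 73.2 steel 1222 [18.5 19.9]
{'shift': array([0.0008, 0.005 , 0.5732]), 'turn': array([-0.0003,  0.0013, -0.0011]), 'toolx_deg': np.float64(-175.69), 'q6': np.float64(-1.842)}
```

servo_tool(
  rows=[
    [0,0,0,0.001,0.002,0.25,50],
    [0,0,0,0.001,0.002,0.45,50],
    [0,0,0,0.001,0.002,0.57,50],
    [0,0,0,0.001,0.002,0.57,50],
    [0,0,0,0.001,0.002,0.57,10],
    [0,0,0,0.001,0.002,0.57,10],
    [0,0,0,0.001,0.002,0.57,10],
    [0,0,0,0.001,0.002,0.57,10],
    [0,0,0,0.001,0.002,0.57,10],
  ],
)

```text
t: 5.12
ee_pos: [503.9, -87.8, 35.7]
orientation: [-0.121, 3.138, -0.0]
ft_force: [-1.1, 1.1, 6.9]
width: 23.9
grasp_force: 30.0
```

servo_tool(
  rows=[
    [0,0,0,0,0,-0.1,10],
    [0,0,0,0,0,-0.3,10],
    [0,0,0,0,0,-0.6,10],
    [0,0,0,0,0,-0.9,10],
    [0,0,0,0,0,-0.95,10],
    [0,0,0,0,0,-0.95,10],
  ],
)

```text
t: 5.88
ee_pos: [503.0, -87.7, 224.8]
orientation: [-0.121, 3.138, -0.0]
ft_force: [0.2, -0.4, -2.1]
width: 23.6
grasp_force: 30.0
```

```bash
python3 -c "
from h import *
o=ctrl.get_obs();print(o['ee_pos'],o['width'],o['grasp_force'],o['ft_force'])
print(to([563.5,202.6,225],np.radians(155)))"
```

```text
[503.01770496 -87.72342565 224.84455388] 23.59645620974999 29.999631643295288 [ 0.1583877  -0.41751378 -2.12770029]
{'shift': array([-4.134e-01,  1.424e+00, -8.000e-04]), 'turn': array([-0.    ,  0.0006,  0.3423]), 'toolx_deg': np.float64(-175.58), 'q6': np.float64(-1.844)}
```

servo_tool(
  rows=[
    [0,0,0,-0.07,0.2,0,10],
    [0,0,0,-0.14,0.45,0,10],
    [0,0,0,-0.22,0.7,0,10],
    [0,0,0,-0.29,0.95,0,10],
    [0,0,0,-0.3,1,0,10],
  ],
)

```text
t: 6.5
ee_pos: [546.5, 118.7, 221.9]
orientation: [0.126, -3.135, 0.0]
ft_force: [-0.5, -0.9, -1.3]
width: 23.6
grasp_force: 30.0
```

servo_tool(
  rows=[
    [0,0,0.1,-0.05,0.2,0,10],
    [0,0,0.2,-0.1,0.35,0,10],
    [0,0,0.3,-0.113,0.424,0,10],
    [0,0,0.342,-0.113,0.424,0,10],
    [0,0,0.342,-0.113,0.424,0,10],
    [0,0,0.342,-0.113,0.424,0,10],
    [0,0,0.342,-0.113,0.424,0,10],
  ],
)

```text
t: 7.38
ee_pos: [563.4, 202.0, 224.3]
orientation: [-0.679, -3.067, 0.001]
ft_force: [1.0, -0.9, -1.8]
width: 23.9
grasp_force: 30.0
```

Run:
```python
from h import *
o=ctrl.get_obs();print(o['t'],o['ee_pos'],o['ft_force'])
print(to([563.5,202.6,175],np.radians(155)))
im,d,ci=grab('wrist');W=cloud(d,ci)
np.savez('w4.npz',im=im,d=d,W=W)
cv2.imwrite('pics/w4.png',cv2.resize(im[130:400,170:470,::-1],None,fx=2.2,fy=2.2))
# jar circle again from this view
r=(abs(W[...,2]-150)<2.5)&(np.hypot(W[...,0]-563,W[...,1]-203)<46)
P=W[r];q=P[np.hypot(P[:,0]-563.4,P[:,1]-202.6)>0]
h=cv2.convexHull(q[:,:2].astype(np.float32))[:,0];print(len(q),cv2.minEnclosingCircle(h))
```

```text
7.375 [563.42255891 202.00885547 224.25863635] [ 0.97559715 -0.88107037 -1.77086954]
{'shift': array([0.0008, 0.003 , 0.2463]), 'turn': array([-0.0004, -0.0003,  0.0004]), 'toolx_deg': np.float64(155.04), 'q6': np.float64(-0.811)}
7502 ((563.639892578125, 202.6291961669922), 41.92698287963867)
```

View pics/w4.png

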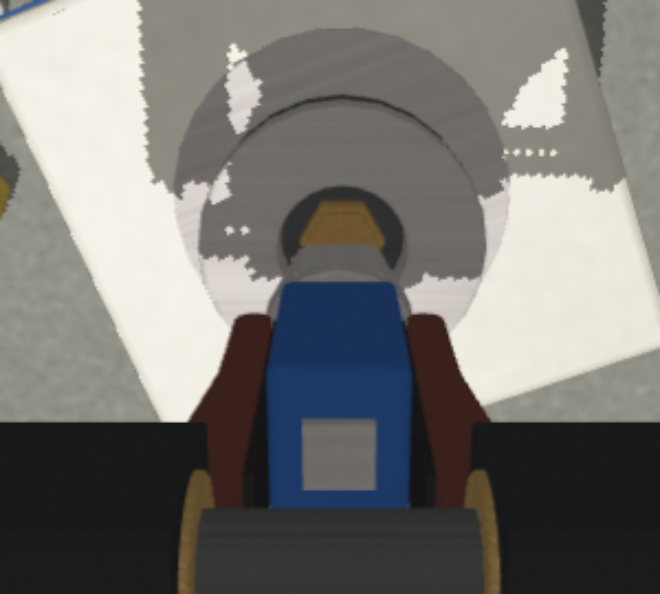

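The nut's flat squarely faces the tool x axis, so the yaw is right. I'll descend gently.

servo_tool(
  rows=[
    [0,0,0,0.001,0.003,0.1,10],
    [0,0,0,0.001,0.003,0.19,10],
    [0,0,0,0.001,0.003,0.21,10],
    [0,0,0,0.001,0.003,0.225,10],
    [0,0,0,0.001,0.003,0.235,10],
    [0,0,0,0.001,0.003,0.245,10],
    [0,0,0,0.001,0.003,0.245,10],
  ],
)

```text
t: 8.3
ee_pos: [563.7, 203.2, 175.8]
orientation: [0.679, 3.067, 0.0]
ft_force: [0.0, 0.0, -1.1]
width: 23.6
grasp_force: 30.0
```

servo_tool(
  rows=[
    [0,0,0,0,0,0.01,10],
    [0,0,0,0,0,0.02,10],
    [0,0,0,0,0,0.03,10],
    [0,0,0,0,0,0.036,10],
    [0,0,0,0,0,0.036,10],
  ],
)

```text
t: 8.93
ee_pos: [563.6, 203.2, 168.3]
orientation: [-0.679, -3.067, 0.0]
ft_force: [0.2, 0.2, -2.0]
width: 23.7
grasp_force: 30.0
```

Almost home and no contact yet. I'll lower it in small steps until the floor pushes back.

servo_tool(
  rows=[
    [0,0,0,0,0,0.004,10],
    [0,0,0,0,0,0.006,10],
    [0,0,0,0,0,0.006,10],
  ],
)

```text
t: 9.3
ee_pos: [563.8, 203.2, 167.7]
orientation: [0.679, 3.067, 0.0]
ft_force: [-1.1, -0.5, 4.4]
width: 24.1
grasp_force: 30.0
```

servo_tool(
  rows=[
    [0,0,0,0,0,0.002,10],
    [0,0,0,0,0,0.003,10],
    [0,0,0,0,0,0.003,10],
    [0,0,0,0,0,0.003,10],
  ],
)

```text
t: 9.8
ee_pos: [563.8, 203.2, 167.7]
orientation: [0.679, 3.067, 0.0]
ft_force: [-3.4, -0.2, 9.5]
width: 23.8
grasp_force: 30.0
```

Run:
```python
from h import *
o=ctrl.get_obs();print(o['t'],o['ee_pos'],o['ft_force'],o['moment'])
im,d,ci=grab('wrist');W=cloud(d,ci)
h=cv2.cvtColor(im,cv2.COLOR_RGB2HSV);H,S,V=[h[...,i].astype(int) for i in range(3)]
m=(H>100)&(H<130)&(S>130)&(V>50)&(np.hypot(W[...,0]-563,W[...,1]-203)<25)
print('block top z',np.percentile(W[m][:,2],[50,90,98]),'expect 203; bottom visible',np.percentile(W[m][:,2],2))
cv2.imwrite('pics/w5.png',cv2.resize(im[130:400,170:470,::-1],None,fx=2,fy=2))
```

```text
9.8 [563.81403781 203.24529695 167.72188126] [-3.40267798 -0.20791255  9.48545824] [-0.25451521  0.645133   -0.01528679]
block top z [201.99284395 203.30236796 203.81725033] expect 203; bottom visible 163.47751212591734
```

View pics/w5.png

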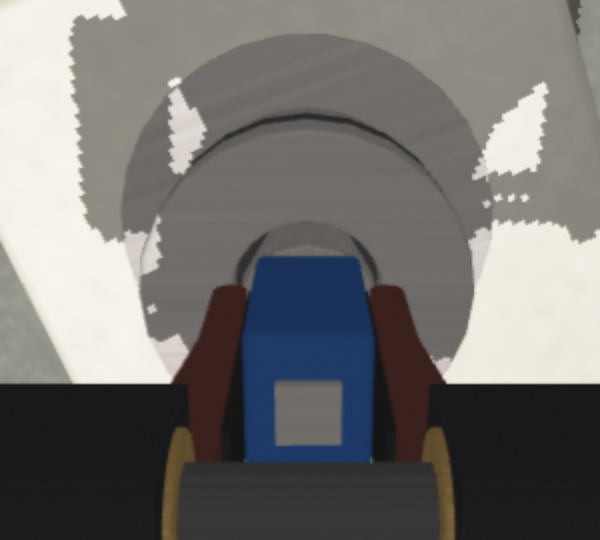

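The steel part sits down in the recess, centred at about pixel (307,250). The grip top is at z ≈ 203, as expected for fully home, with light contact pressure.

```bash
python3 -c "
from workcell import ctrl
print(ctrl.close_job())"
```

```text
the job is handed in; nothing more can be done
None
```

Socket_a is the one that fits: it is upright and fully home on the mill jar's 22 mm nut, still held by its grip. I picked it from the camera measurements, so sockets b and c never left the mat, and the job is handed in.

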